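# Send the welded stub flange through the counting gate

## Robot

A 6-joint arm with a two-finger parallel gripper is mounted at the origin on the work surface. World frame = base frame: x ahead of the robot, y to its left, z up, the work surface at z = 0. Lengths are in m, angles in rad, forces in N, time in s.
With the tool pointing down it reaches from about 0.4 to 0.825 m from the base axis. Payload 7 kg.
Tool frame: the origin (TCP) lies at the very end of the fingers, on their centre line; the grasp point (between the pads) lies 19 mm behind it; z points along the fingers, x is the direction in which the jaws open and shut, and the axes are right-handed (so a half turn about z gives the same grasp; the last joint's range is limited). The gripper opens to 85 mm and grips with 20 to 120 N. Pads are 22 mm wide; open, the fingers measure 114 mm over their backs; the gripper's body (76 mm by 85 mm) begins 54 mm behind the grasp point. The pads swing forward as they close: fully open they stand 13 mm farther back than shut.
Start: joints at [-1.042, 0.359, 0.012, 0, -1.224, -0.288], TCP at [0.161, -0.656, 0.231] pointing down, gripper open.
Joint ranges: [-3.07, 3.07], [-1.43, 2.12], [-1.02, 1.25], [-3.03, 1.67], [-3.05, -0], [-3.03, 3.03]. Speed limits (rad/s): [2.39, 2.39, 3.01, 3.14, 3.14, 3.14].

## Interface

Orientations are given as [roll, pitch, yaw] about the fixed x, y, z axes, in that order (R = Rz(yaw) Ry(pitch) Rx(roll)).
In Python, from station import readout, cams, robot gives the robot as it stands.
- The arm moves only by the tool arm_command, never from a script. Its argument "targets" is a list of rows, each an object with "slide": the shift along the world's x, y, z in m, a list of three; "roll": the turn about the world's z in rad. A call has 1 to 20 rows; each row shifts and turns the commanded pose from where the row before left it; what a row does not reach is not made up. A row lasts 1/10 s, in which the tool goes at most 50 mm and 8.59 degrees, less where a joint would pass 70% of its speed; a pose out of reach is approached as far as the arm can. A call with a gripper value outside its range is refused whole. "jaw" is the opening, from 0 (shut) to 1 (fully open), set as the call begins (left out, the last holds). The fingers move at their own pace and stop on an object; "force" is the grip in N (left out, the last holds). Time passes only in rows, so rows that do not move let the fingers close. It gives the time, the measured TCP pose, the force and the opening at its end, in the units of the state.
- readout.observe(): the state, without advancing time (a new reading comes with each control period).
- cams.read_camera(name): name is "scene" or "top" or "wrist"; returns the picture (400x640x3 uint8, red, green, blue); there is no depth.
- cams.camera_params(name): a dict with "fx", "fy", "cx", "cy" (pixels), "camera_from_world" (4x4, takes a point from world to camera coordinates). Camera axes: x right, y up, looking along -z (the intrinsics and any distortion apply to the point x, -y, -z); pixel columns grow to the right and rows downward; lengths in m; the calibration is good to about 2 mm. A picture is of the moment at which its call begins: read the wrist's pose just before it. camera_params takes no time and is no camera call; for the wrist camera it gives the pose at the moment of the call.
- robot.finish_job(): hands the job in, once; it reports no verdict.
The state is a dict: "time": time; "qpos": joint angles; "joint_velocities": joint speeds; "joint_torque": joint torques, N m; "ee_pos": TCP position; "tcp_rot": TCP orientation; "contact_force": force on the tool from outside, world axes, zero at the start; "torque": the same for the moment, N m; "finger_gap": opening from 0.0 (shut) to 1.0 (fully open).
Only numpy, scipy, OpenCV 4.12 (cv2) and the standard library are available. Lean on these libraries where they do the work, as an engineer would, in place of code of your own. Each camera call takes 0.05 s, during which the arm holds its last target. There are 200 camera calls.

## Task

Bring the welded flange with the straight tube stub in front of the one-way gate, then slide it, standing flat on the bench, in through the sprung flap so that it ends upright inside the pen with the flap swung shut behind it; do not lift it over the flap or the fence, because the flap counts the parts. Leave the flange with the cone where it stands.

Things in the scene. Friction and masses are not known exactly. Their poses are not given: they have to be found in the camera images.
- stub_flange: The part to send: a bare steel disc, 70 mm across, 8 mm thick, with a straight round tube 26 mm across welded upright on its middle; 85 mm high in all, about 0.5 kg. Origin at the centre of the disc's underside, z up along the tube. It stands on the bench among similar parts: the flange with the cone, a bare disc without tube and a loose upright tube without disc (70 mm high).
- gate: One-way gate and pen: blue walls 32 mm high on the bench, no floor or roof. Origin on the bench midway between two gate posts (35 mm high); x points through the gate into the pen (about world -y, within 0.3 rad), y along the shut flap, z up. Gateway 90 mm wide; before it two flared cheeks, 166 mm apart at the mouth (x=-60 mm). Pen 166 mm wide inside, its back wall's inner face at x=193 mm.
- flap (a joint): Sprung flap: an aluminium leaf 84 mm long, 3 mm thick, 12 to 34 mm above the bench (the disc passes under it, the tube pushes it), on a vertical hinge at the gate's x=0, y=+45 mm. 0 rad is shut; it swings only into the pen, up to 1.6 rad, pushed with about 1 N, and springs shut when free. The part holds it open until its centre is about 75 mm past the gate's origin; aim for 90 to 150.
- cone_flange: A look-alike to leave alone: the same 70 mm disc, but with a solid cone (48 mm wide at the foot, 58 mm high in all) in place of the tube. Origin at the centre of the disc's underside.

How it is judged:
By the outcome, as a careful person would: the job done as asked, in the order asked, and still so for the second after the job is handed in, with the robot touching nothing.
It also fails if it takes over 38 s, if anything falls off the work surface, if the arm or the gripper's body presses on something with over 40 N, if the wrist force passes 120 N, or if a joint passes its speed limit or range.

## Working session

There is one attempt and no reset: what is moved stays moved. The work goes in short steps, Python scripts to look and compute and a tool call to move; the robot and the scene stay as the last step left them, time stands still between calls to the robot, and variables do not carry over. Pictures are saved under pics/ and viewed, on a budget of 10 in all, crops included, one or two more only if the job needs it, and the job is handed in when it is done.

Besides the shell and the picture viewer there is one more tool, called after "Request:" by a JSON object that holds its "name" and its "arguments", one argument or row to a line. arm_command: Moves the arm, as the interface text tells. Its arguments: {"type":"object","properties":{"targets":{"type":"array","items":{"type":"object","properties":{"slide":{"type":"array","items":{"type":"number"}},"roll":{"type":"number"}}}},"jaw":{"type":"number"},"force":{"type":"number"}},"required":["targets"]}

```bash
mkdir -p pics
cat > h.py <<'E'
import numpy as np,cv2
from station import readout,cams,robot
def snap(n,f,crop=None,s=1):
    P=cams.camera_params(n);im=cams.read_camera(n)[:,:,::-1]
    cv2.imwrite(f'pics/{f}_raw.png',im)
    if crop: x,y,w,h=crop; im=im[y:y+h,x:x+w]
    cv2.imwrite(f'pics/{f}.png',cv2.resize(im,None,fx=s,fy=s,interpolation=cv2.INTER_CUBIC));np.save(f'pics/{f}.npy',P,allow_pickle=True);return P
def load(f): return np.load(f'pics/{f}.npy',allow_pickle=True).item()
def ray(P,u,v,z):
    T=np.array(P['camera_from_world']);R=T[:3,:3];c=-R.T@T[:3,3]
    k=np.array([[P['fx'],0,P['cx']],[0,P['fy'],P['cy']],[0,0,1.]]);d=P.get('distortion',P.get('dist'))
    p=cv2.undistortPoints(np.array([[[u,v]]],float),k,None if d is None else np.array(d,float))[0,0]
    w=R.T@np.array([p[0],-p[1],-1]);return c+w*(z-c[2])/w[2]
def proj(P,X):
    T=np.array(P['camera_from_world']);q=T[:3,:3]@np.array(X)+T[:3,3]
    return P['cx']+P['fx']*q[0]/-q[2],P['cy']+P['fy']*-q[1]/-q[2]
E
python3 - <<'E'
from h import *
print(readout.observe())
P=snap('top','t1');print(P);P=snap('scene','s1');print(P)
E
```

```text
{'time': 0.0, 'qpos': array([-1.04188839e+00,  3.59394621e-01,  1.10379354e-02, -3.73808667e-04,
       -1.22412228e+00, -2.88068394e-01]), 'joint_velocities': array([ 0.00078072,  0.00105359, -0.00118167,  0.00034335,  0.00020792,
        0.00134039]), 'joint_torque': array([ 7.37458013e-04, -5.83313119e+01,  2.93429303e+01,  6.93651259e+00,
       -5.89148258e-03,  1.29627551e-05]), 'ee_pos': array([ 0.16083422, -0.65503841,  0.23034533]), 'tcp_rot': array([-3.14145149e+00, -1.71314876e-03,  1.81150844e+00]), 'contact_force': array([ 0.1948641 , -0.70879692,  0.37162058]), 'torque': array([0.01191329, 0.0083578 , 0.00257296]), 'finger_gap': 0.9975934102285623}
{'fx': 483.34310155203383, 'fy': 483.34310155203383, 'cx': 319.5919948408396, 'cy': 201.72336848727863, 'camera_from_world': array([[ 0.00242985, -0.9997784 , -0.02091037,  0.07045235],
       [ 0.98343   , -0.00140142,  0.18128284, -0.55031756],
       [-0.18127197, -0.02100438,  0.98320867, -0.8448136 ],
       [ 0.        ,  0.        ,  0.        ,  1.        ]])}
{'fx': 389.86691166096676, 'fy': 389.86691166096676, 'cx': 320.84467235341515, 'cy': 197.98921003041409, 'camera_from_world': array([[-0.03037855,  0.99949424,  0.00940247, -0.06274738],
       [-0.86378043, -0.03098471,  0.50291482,  0.455594  ],
       [ 0.5029518 ,  0.00715615,  0.86428483, -0.98242286],
       [ 0.        ,  0.        ,  0.        ,  1.        ]])}
```

View pics/t1.png

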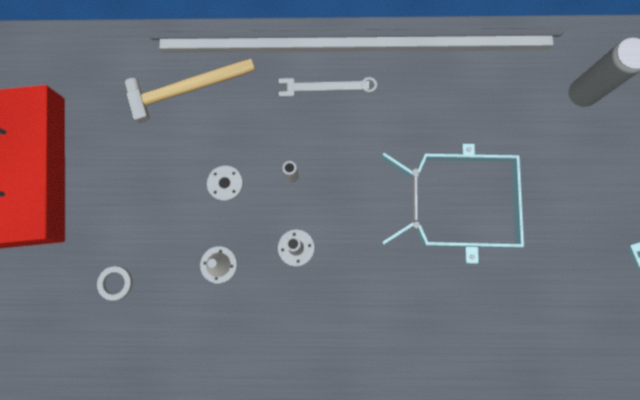

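View pics/s1.png

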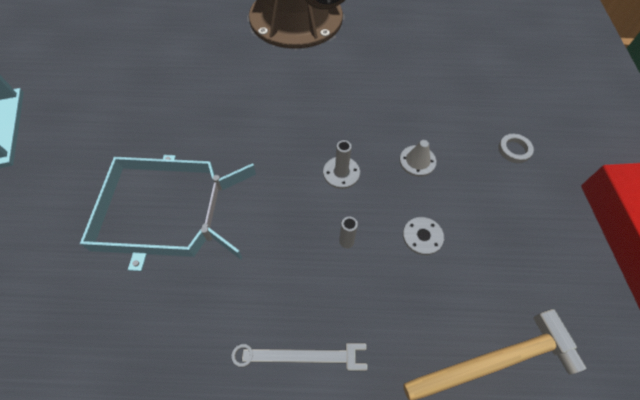

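Top view: the stub flange has its disc at about (296,248) and its tube top at (293,244). The cone is at (218,265), the bare disc at (224,183) and the loose tube at (290,168). The gate posts are at (416,172) and (416,225), with the pen to the right. In the scene view the stub disc is at (342,172) and its tube top at (343,146).

Run:
```python
from h import *
np.set_printoptions(precision=4,suppress=True)
t,s=load('t1'),load('s1')
for n,P,u,v,z in [('stub disc',t,296,248,.008),('stub disc',s,342,172,.008),('stub top',t,293.5,244,.085),('stub top',s,343.5,146,.085),
 ('cone disc',t,218.5,265,.008),('tube',t,290,167.5,.07),('cone disc s',s,418.5,159,.008),('tube s',s,349,223,.07),
 ('postL',t,416,172,.035),('postR',t,416,225,.035),('postL',s,205,229,.035),('postR',s,216,178,.035),
 ('mouthL',t,384,153,.032),('mouthR',t,384,243,.032),('backL',t,518,156,.032),('backR',t,523,245,.032),('mouthfar s',s,238,251,.032),('mouthnear s',s,253,165,.032)]:
  print(n,ray(P,u,v,z))
im=cv2.imread('pics/t1_raw.png')[135:275,270:540]
cv2.imwrite('pics/t1c.png',cv2.resize(im,None,fx=2.9,fy=2.9,interpolation=cv2.INTER_CUBIC))
```

```text
stub disc [0.4683 0.1166 0.008 ]
stub disc [0.471  0.1171 0.008 ]
stub top [0.4686 0.1156 0.085 ]
stub top [0.469  0.1153 0.085 ]
cone disc [0.4358 0.2641 0.008 ]
tube [0.6109 0.1249 0.07  ]
cone disc s [0.4352 0.2651 0.008 ]
tube s [0.6094 0.125  0.07  ]
postL [ 0.6104 -0.1121  0.035 ]
postR [ 0.5089 -0.1087  0.035 ]
postL [ 0.6112 -0.1109  0.035 ]
postR [ 0.5104 -0.1094  0.035 ]
mouthL [ 0.6489 -0.0526  0.032 ]
mouthR [ 0.4756 -0.0488  0.032 ]
backL [ 0.6421 -0.3077  0.032 ]
backR [ 0.472  -0.3047  0.032 ]
mouthfar s [ 0.6471 -0.0517  0.032 ]
mouthnear s [ 0.4778 -0.0475  0.032 ]
```

View pics/t1c.png

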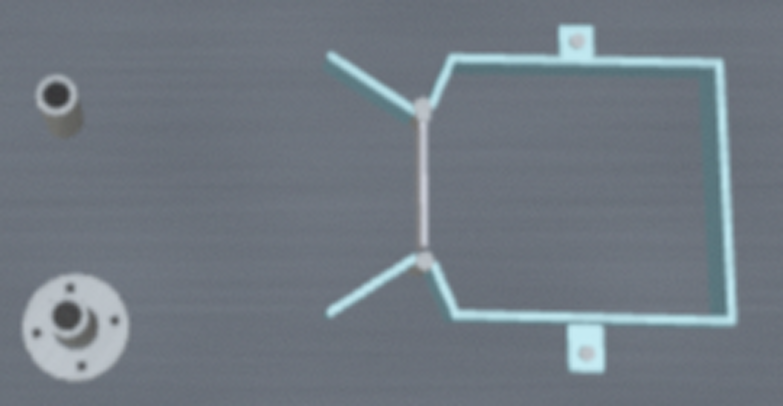

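Request:
{"name": "arm_command", "arguments": {
  "targets": [
    {"slide": [0.024,0.034,0],"roll": -0.02},
    {"slide": [0.024,0.034,0],"roll": -0.02},
    {"slide": [0.024,0.034,0],"roll": -0.02},
    {"slide": [0.024,0.034,0],"roll": -0.02},
    {"slide": [0.024,0.034,0],"roll": -0.02},
    {"slide": [0.024,0.034,0],"roll": -0.02},
    {"slide": [0.024,0.034,0],"roll": -0.02},
    {"slide": [0.024,0.034,0],"roll": -0.02},
    {"slide": [0.024,0.034,0],"roll": -0.02},
    {"slide": [0.024,0.034,0],"roll": -0.02},
    {"slide": [0.024,0.034,0],"roll": -0.02},
    {"slide": [0.024,0.034,0],"roll": -0.02}
  ],
  "jaw": 1
}}

```text
time: 1.3
ee_pos: [0.4495, -0.2459, 0.2313]
tcp_rot: [-3.142, -0.0, 1.571]
contact_force: [0.8, -0.3, 0.2]
finger_gap: 1.001
```

Request:
{"name": "arm_command", "arguments": {
  "targets": [
    {"slide": [0.002,0.04,0]},
    {"slide": [0.002,0.04,0]},
    {"slide": [0.002,0.04,0]},
    {"slide": [0.002,0.04,0]},
    {"slide": [0.002,0.04,0]},
    {"slide": [0.002,0.04,0]},
    {"slide": [0.002,0.04,0]},
    {"slide": [0.002,0.04,0]},
    {"slide": [0.002,0.04,0]},
    {"slide": [0,0,-0.02]},
    {"slide": [0,0,-0.03]},
    {"slide": [0,0,-0.02]},
    {"slide": [0,0,0]},
    {"slide": [0,0,0]}
  ]
}}

```text
invalid input
```

Run:
```python
from h import *
o=readout.observe();print(o['time'],o['ee_pos'],o['tcp_rot'],o['qpos'])
P=snap('wrist','w1');print(proj(P,[.469,.1155,.085]),proj(P,[.469,.1165,.008]))
```

```text
1.3 [ 0.44946463 -0.24586886  0.23126391] [-3.14152817e+00 -1.10289849e-04  1.57081606e+00] [-1.16912737e-01  8.95217163e-02 -3.40825203e-01 -1.12244238e-04
 -1.14052632e+00 -1.45381703e+00]
(np.float64(667.6370823691279), np.float64(203.3530848683399)) (np.float64(601.1706126749907), np.float64(184.17967207099025))
```

View pics/w1.png

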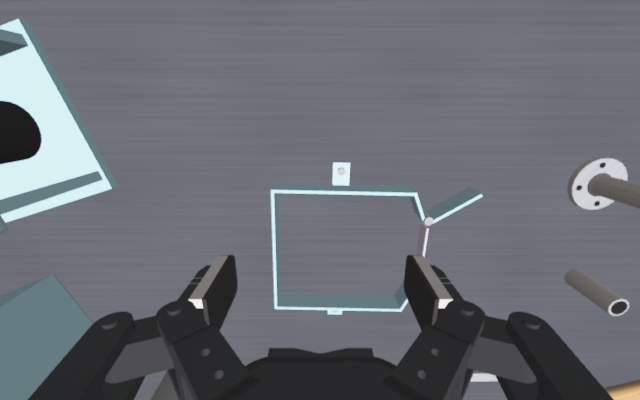

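The second move was refused, so the arm is still beside the pen; the wrist view shows the pen and, at right, the stub disc at (598,185). I'll retry with a roll given in every row.

Request:
{"name": "arm_command", "arguments": {
  "targets": [
    {"slide": [0.002,0.04,0],"roll": 0},
    {"slide": [0.002,0.04,0],"roll": 0},
    {"slide": [0.002,0.04,0],"roll": 0},
    {"slide": [0.002,0.04,0],"roll": 0},
    {"slide": [0.002,0.04,0],"roll": 0},
    {"slide": [0.002,0.04,0],"roll": 0},
    {"slide": [0.002,0.04,0],"roll": 0},
    {"slide": [0.002,0.04,0],"roll": 0},
    {"slide": [0.002,0.04,0],"roll": 0},
    {"slide": [0,0,-0.02],"roll": 0},
    {"slide": [0,0,-0.03],"roll": 0},
    {"slide": [0,0,-0.02],"roll": 0},
    {"slide": [0,0,0],"roll": 0},
    {"slide": [0,0,0],"roll": 0}
  ]
}}

```text
time: 2.75
ee_pos: [0.4671, 0.1124, 0.1616]
tcp_rot: [-3.141, 0.001, 1.572]
contact_force: [0.0, -0.3, -0.1]
finger_gap: 1.001
```

Run:
```python
from h import *
o=readout.observe();print(o['time'],o['ee_pos'],o['tcp_rot'],o['qpos'])
P=snap('wrist','w2');print(proj(P,[.469,.1155,.085]),proj(P,[.469,.1165,.008]))
```

```text
2.75 [0.46709421 0.11237049 0.16162046] [-3.14125544e+00  7.35204322e-04  1.57185439e+00] [ 6.47093142e-01  9.76155749e-02 -5.04793591e-01  4.65848182e-04
 -9.69099078e-01 -2.21709536e+00]
(np.float64(326.11524731107636), np.float64(210.60926041227737)) (np.float64(325.69045395842807), np.float64(185.2346953197704))
```

View pics/w2.png

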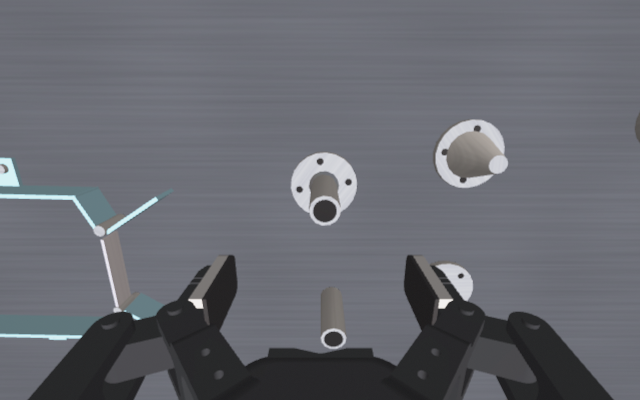

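The wrist view has the stub's tube top at (325,211), 1 px from where I predicted it. Descending to TCP z≈0.046, which clears the 35 mm posts, and closing.

Request:
{"name": "arm_command", "arguments": {
  "targets": [
    {"slide": [0.002,0.003,-0.02],"roll": 0},
    {"slide": [0,0,-0.03],"roll": 0},
    {"slide": [0,0,-0.03],"roll": 0},
    {"slide": [0,0,-0.02],"roll": 0},
    {"slide": [0,0,-0.015],"roll": 0},
    {"slide": [0,0,0],"roll": 0},
    {"slide": [0,0,0],"roll": 0}
  ]
}}

```text
time: 3.5
ee_pos: [0.4698, 0.1159, 0.0474]
tcp_rot: [3.14, -0.001, 1.572]
contact_force: [0.1, 1.2, 0.9]
finger_gap: 0.999
```

Request:
{"name": "arm_command", "arguments": {
  "targets": [
    {"slide": [0,0,0],"roll": 0},
    {"slide": [0,0,0],"roll": 0},
    {"slide": [0,0,0],"roll": 0},
    {"slide": [0,0,0],"roll": 0},
    {"slide": [0,0,0],"roll": 0},
    {"slide": [0,0,0],"roll": 0},
    {"slide": [0,0,0],"roll": 0},
    {"slide": [0,0,0],"roll": 0},
    {"slide": [0,0,0],"roll": 0},
    {"slide": [0,0,0],"roll": 0}
  ],
  "jaw": 0,
  "force": 50
}}

```text
time: 4.5
ee_pos: [0.4691, 0.1157, 0.0469]
tcp_rot: [3.141, -0.0, 1.572]
contact_force: [-2.0, 0.2, 5.4]
finger_gap: 0.293
```

Request:
{"name": "arm_command", "arguments": {
  "targets": [
    {"slide": [0.004,-0.006,0],"roll": 0},
    {"slide": [0.01,-0.014,0],"roll": 0},
    {"slide": [0.01,-0.014,0],"roll": 0},
    {"slide": [0.01,-0.014,0],"roll": 0},
    {"slide": [0.01,-0.014,0],"roll": 0},
    {"slide": [0.01,-0.014,0],"roll": 0},
    {"slide": [0.01,-0.014,0],"roll": 0},
    {"slide": [0.01,-0.014,0],"roll": 0},
    {"slide": [0.01,-0.014,0],"roll": 0},
    {"slide": [0.009,-0.012,0],"roll": 0},
    {"slide": [0,0,0],"roll": 0},
    {"slide": [0,0,0],"roll": 0}
  ]
}}

```text
time: 5.7
ee_pos: [0.5626, -0.0151, 0.0467]
tcp_rot: [3.14, 0.001, 1.571]
contact_force: [2.5, -6.1, 2.1]
finger_gap: 0.29
```

Run:
```python
from h import *
o=readout.observe();print(o['time'],o['ee_pos'],o['contact_force'],o['finger_gap'])
P=snap('scene','s2',(170,130,220,150),3.5)
P=snap('top','t2')
```

```text
5.7 [ 0.56263406 -0.0151115   0.04671819] [ 2.54537053 -6.13131583  2.14292761] 0.29002331695892647
```

View pics/s2.png

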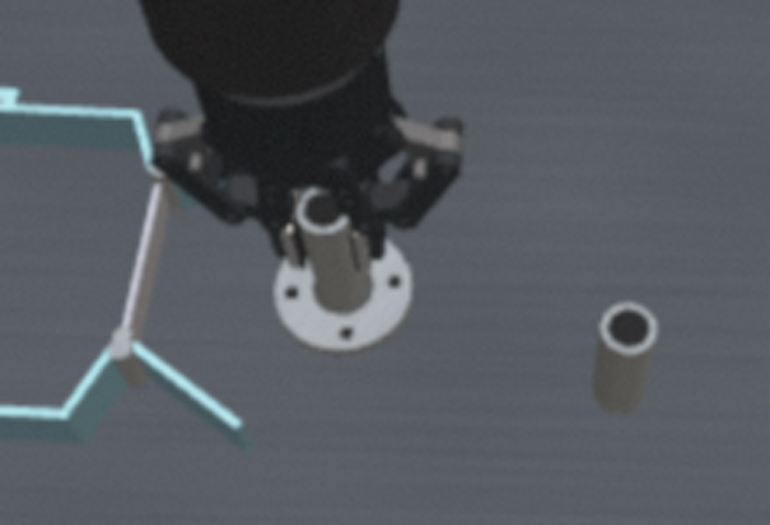

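The stub stands upright, gripped in front of the gate, with its disc centre near crop pixel (343,297); the flap is shut.

Run:
```python
from h import *
P=load('s2')
print(ray(P,170+343/3.5,130+295/3.5,.008),ray(P,170+323/3.5,130+210/3.5,.085))
```

```text
[ 0.56602957 -0.01379092  0.008     ] [ 0.56261606 -0.0150093   0.085     ]
```

Request:
{"name": "arm_command", "arguments": {
  "targets": [
    {"slide": [-0.0003,-0.01,0],"roll": 0},
    {"slide": [-0.0003,-0.01,0],"roll": 0},
    {"slide": [-0.0003,-0.01,0],"roll": 0},
    {"slide": [-0.0003,-0.01,0],"roll": 0},
    {"slide": [-0.0003,-0.01,0],"roll": 0},
    {"slide": [-0.0003,-0.01,0],"roll": 0},
    {"slide": [-0.0003,-0.01,0],"roll": 0},
    {"slide": [-0.0003,-0.01,0],"roll": 0},
    {"slide": [-0.0002,-0.01,0],"roll": 0},
    {"slide": [-0.0002,-0.01,0],"roll": 0},
    {"slide": [-0.0002,-0.01,0],"roll": 0}
  ]
}}

```text
time: 6.9
ee_pos: [0.5599, -0.1229, 0.0469]
tcp_rot: [3.139, -0.002, 1.573]
contact_force: [-0.9, 9.9, 7.0]
finger_gap: 0.291
```

Request:
{"name": "arm_command", "arguments": {
  "targets": [
    {"slide": [-0.0002,-0.01,0],"roll": 0},
    {"slide": [-0.0002,-0.01,0],"roll": 0},
    {"slide": [-0.0002,-0.01,0],"roll": 0},
    {"slide": [-0.0002,-0.01,0],"roll": 0},
    {"slide": [-0.0002,-0.01,0],"roll": 0},
    {"slide": [-0.0002,-0.01,0],"roll": 0},
    {"slide": [-0.0002,-0.01,0],"roll": 0},
    {"slide": [-0.0002,-0.01,0],"roll": 0},
    {"slide": [-0.0002,-0.01,0],"roll": 0},
    {"slide": [-0.0002,-0.01,0],"roll": 0},
    {"slide": [-0.0002,-0.01,0],"roll": 0},
    {"slide": [0,0,0],"roll": 0},
    {"slide": [0,0,0],"roll": 0}
  ]
}}

```text
time: 8.2
ee_pos: [0.5572, -0.234, 0.0468]
tcp_rot: [3.14, -0.0, 1.572]
contact_force: [-1.0, 0.9, 5.7]
finger_gap: 0.291
```

Run:
```python
from h import *
o=readout.observe();print(o['time'],o['ee_pos'],o['contact_force'],o['finger_gap'])
P=snap('scene','s3',(70,130,220,150),3.5)
```

```text
8.2 [ 0.55723603 -0.23404537  0.04683735] [-0.98010532  0.9357351   5.65001306] 0.29091668037936447
```

View pics/s3.png

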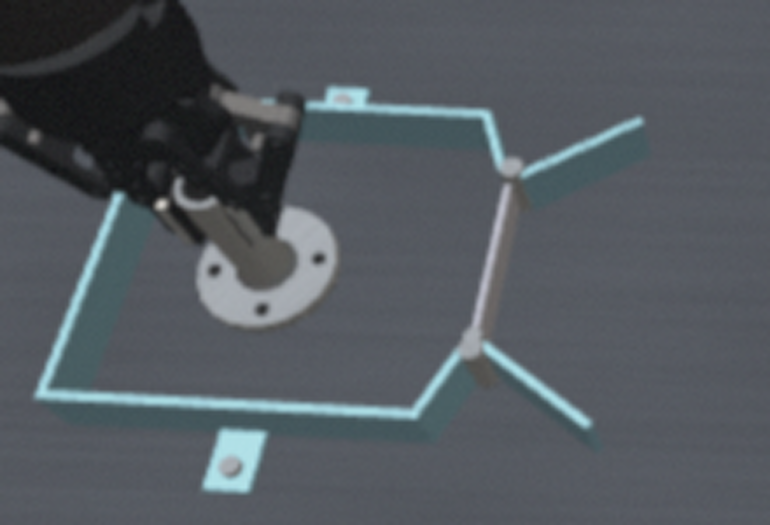

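The stub is in the pen at crop (265,265) and the flap is shut behind it. Releasing and raising.

Request:
{"name": "arm_command", "arguments": {
  "targets": [
    {"slide": [0,0,0],"roll": 0},
    {"slide": [0,0,0],"roll": 0},
    {"slide": [0,0,0],"roll": 0},
    {"slide": [0,0,0],"roll": 0},
    {"slide": [0,0,0],"roll": 0},
    {"slide": [0,0,0],"roll": 0},
    {"slide": [0,0,0],"roll": 0},
    {"slide": [0,0,0],"roll": 0}
  ],
  "jaw": 0.8
}}

```text
time: 9.05
ee_pos: [0.5567, -0.2345, 0.0463]
tcp_rot: [-3.142, -0.0, 1.572]
contact_force: [0.8, -0.9, -0.6]
finger_gap: 0.798
```

Request:
{"name": "arm_command", "arguments": {
  "targets": [
    {"slide": [0,0,0.01],"roll": 0},
    {"slide": [0,0,0.02],"roll": 0},
    {"slide": [0,0,0.03],"roll": 0},
    {"slide": [0,0,0.03],"roll": 0},
    {"slide": [0,0,0.03],"roll": 0},
    {"slide": [0,0,0.03],"roll": 0},
    {"slide": [0,-0.02,0.02],"roll": 0},
    {"slide": [-0.01,-0.03,0],"roll": 0},
    {"slide": [-0.01,-0.03,0],"roll": 0},
    {"slide": [-0.01,-0.03,0],"roll": 0},
    {"slide": [-0.01,-0.03,0],"roll": 0},
    {"slide": [0,0,0],"roll": 0}
  ]
}}

```text
time: 10.25
ee_pos: [0.5153, -0.3774, 0.2169]
tcp_rot: [-3.141, 0.001, 1.569]
contact_force: [1.2, -0.1, 0.5]
finger_gap: 0.796
```

Run:
```python
from h import *
o=readout.observe();print(o['time'],o['ee_pos'],o['contact_force'],o['finger_gap'])
P=snap('top','t4')
P=snap('scene','s4')
a=cv2.imread('pics/t4.png')[100:300,180:560];b=cv2.imread('pics/s4.png')[100:280,60:460]
cv2.imwrite('pics/fin.png',np.vstack([cv2.resize(a,(570,300)),cv2.resize(b,(570,256))]))
```

```text
10.25 [ 0.51529945 -0.37737855  0.21690832] [ 1.17142435 -0.1150936   0.47426341] 0.7961525578605184
```

View pics/fin.png

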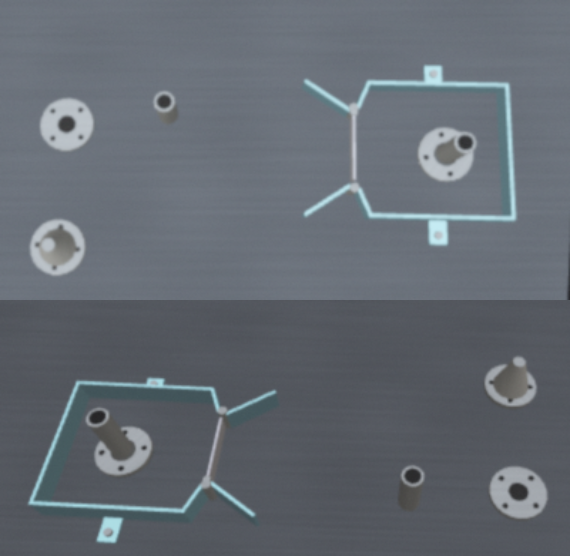

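The stub is upright and free inside the pen, with the flap shut and the cone, bare disc and loose tube where they were. I'll do a quick number check and hand in.

Run:
```python
from h import *
t=load('t4');print(ray(t,180+446/1.5,100+154/1.5,.008),ray(t,180+465/1.5,100+142/1.5,.085),ray(t,180+57.5/1.5,100+247/1.5,.008))
print(robot.finish_job())
```

```text
[ 0.55593225 -0.2328499   0.008     ] [ 0.55631625 -0.23224273  0.085     ] [0.43645214 0.26448024 0.008     ]
the job is handed in; nothing more can be done
None
```

The stub flange is inside the pen, upright, with the flap shut behind it, and the job is handed in at about 10.4 s of the 38 s allowed. I gripped it by its tube and slid it along the bench to the front of the gate. Then I pushed it through the flap without lifting it, let go and moved the arm clear.

**Last checks:**
- **Position:** the disc centre is at (0.556, -0.233), about 122 mm past the gate's origin, within the 90–150 mm aim.
- **Upright:** the tube's top sits within 1 mm of directly above the disc.
- **Flap and other parts:** in the final pictures the flap is shut and the flange with the cone is where it was, within 1 mm. The bare disc and loose tube look unmoved.
- **Forces:** the highest contact force I read was about 12 N, at the end of the move that took the part through the flap.

One move command was refused because some rows had no roll value. I sent it again with roll in every row, and nothing had moved in between. No check failed or disagreed.

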